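Find the correctly set gap with a feeler blade

ROBOT

A 6-joint arm with a two-finger parallel gripper is mounted at the origin on a cart in front of the work surface, level with it; the furniture and walls round the work are solid. World frame = base frame: x ahead of the robot, y to its left, z up, the work surface at z = 0. Lengths are in m, angles in rad, forces in N, time in s.
With the tool pointing down it reaches from about 0.35 to 0.975 m from the base axis. Payload 4.9 kg.
Tool frame: the origin (TCP) lies at the very end of the fingers, on their centre line; the grasp point (between the pads) lies 19 mm behind it; z points along the fingers, x is the direction in which the jaws open and shut, and the axes are right-handed (so a half turn about z gives the same grasp; the last joint's range is limited). The gripper opens to 85 mm and grips with 20 to 120 N. Pads are 22 mm wide; open, the fingers measure 114 mm over their backs; the gripper's body (76 mm by 85 mm) begins 54 mm behind the grasp point. The pads swing forward as they close: fully open they stand 13 mm farther back than shut.
Start: joints at [-1.42, 0.053, 1.613, -0, 1.476, -0.119], TCP at [0.167, -0.602, 0.231] pointing down, gripper open.
Joint ranges: [-3.01, 3.01], [-1.01, 2.22], [0.06, 2.58], [-1.02, 4.17], [0.09, 2.62], [-3.14, 3.14]. Speed limits (rad/s): [2.57, 2.57, 3.14, 3.14, 3.14, 3.14].

INTERFACE

Orientations are given as a rotation vector (axis times angle).
In Python, from station import monitor, imaging, ticket gives the robot as it stands.
- The arm moves only by the tool step_arm, never from a script. Its argument "targets" is one flat list of numbers, 4 for each row, row after row: the shift along the tool's x, y, z in m, then the turn about the tool's z in rad. In form: [tx, ty, tz, roll, tx, ty, tz, roll, ...]. A call has 1 to 12 rows; each row is the pose to reach, as a shift and turn from the pose measured when the call began, along the tool's axes at that moment; what a row does not reach only later rows make up. A row lasts 1/12 s, in which the tool goes at most 41.7 mm and 7.16 degrees, less where a joint would pass 70% of its speed; a pose out of reach is approached as far as the arm can. A call with a gripper value outside its range is refused whole. "grip" is the finger opening in m, from 0 to 0.0854, set as the call begins (left out, the last holds). The fingers move at their own pace and stop on an object; "force" is the grip in N (left out, the last holds). Time passes only in rows, so rows that repeat a pose let the fingers close. It gives the time, the measured TCP pose, the force and the opening at its end, in the units of the state.
- monitor.get_obs(): the state, without advancing time (a new reading comes with each control period).
- imaging.get_image(name): name is "side" or "top"; returns a dict with "color" (420x560x3 uint8, red, green, blue), "depth" (420x560 float32, m along the optical axis (not along the pixel's ray), 0 where there is no reading), "fov_y" (degrees; the focal length in pixels is half the picture's height over the tangent of half this angle, whatever the lens; pixels are square), "cx", "cy" (the principal point, pixels), "k1" (the pictures are not rectified: a ray, as slopes to the right and down, at radius r is drawn at 1 + k1 r^2 times it, then the intrinsics apply), "R" (3x3) and "t" (3): a world point X has camera coordinates R X + t. Camera axes: x right, y down, z forward; pixel columns grow to the right and rows downward; lengths in m; the calibration is good to about 2 mm. A picture is of the moment at which its call begins.
- ticket.finish_job(): hands the job in, once; it reports no verdict.
Trained networks look in a picture, given as the dict that the camera call returned (one of the last four; its "shot" number tells which), for a name from the list of things; names that differ only in an ending like _2 or _b are one class to them, and where a whole thing is asked for, a point or a joint stands for the part that bears it (a point fixed in the world has none). Each returns a list of dicts, best first, with "score" (0 to 1); they miss things now and then, are a little off and sometimes report something else, mostly with a low value. They report only what shows in the picture. A call takes as long as a camera call. They do not tell look-alikes from the thing itself.
- imaging.search_frame(name, picture): "uv" ([column, row] in pixels, amid what is visible of it).
- imaging.mark_of(name, picture): "uv" ([column, row] in pixels: a listed point, or the origin of a listed thing).
The state is a dict: "t": time; "q": joint angles; "dq": joint speeds; "effort": joint torques, N m; "tool_pos": TCP position; "tool_rot": TCP orientation; "contact_force": force on the tool from outside, world axes, zero at the start; "wrist_torque": the same for the moment, N m; "opening": finger opening in m.
Only numpy, scipy, OpenCV 4.12 (cv2) and the standard library are available. Lean on these libraries where they do the work, as an engineer would, in place of code of your own. Each camera call takes 0.05 s, during which the arm holds its last target.

TASK

Try the orange-handled feeler gauge in the slots of the gap-setting block: one stops the blade hard part way, one lets it in with no drag, and one, the correctly set gap, takes it with a light spring drag. Find that one by feel and leave the blade in it, pushed fully home until its collar meets the block, and let go. Be gentle, never force the blade or press hard on the block, and do not disturb the cover plate, bottle and lens cap near by.

Things in the scene. Friction and masses are not known exactly. Their poses are not given: they have to be found in the camera images.
- feeler_grip (a point): Loose feeler gauge (about 90 g) standing on its flat foot; centre of its upright orange grip, 34 (x) x 18 (y) x 46 (z) mm. Grasp it from above across the 18 mm width (y). The blade points along +x, 12 mm wide (y), its underside 15 mm below this point. A dark collar (22 wide, 14 high) sits between grip and blade; the collar's front face is 29 mm ahead of this point.
- blade_tip (a point): Middle of the tip edge of the steel blade, on its underside: 77 mm ahead (+x) of feeler_grip and 15 mm below it. The blade is 4 mm thick (upward from this point), and 48 mm of it lies beyond the collar.
- gap_block: Fixed block, 70 (x) x 128 (y) x 58 (z) mm, aluminium with grey top and three brass screw heads (64 mm high), one over each slot, on a foot plate 84 x 142 x 10 mm. Origin: centre of underside. Its face at x = -35 mm, turned to the robot's right, has three slots running level along its +x, all 20 mm wide, 8 mm high, 58 mm deep, alike outside; which one is tight, slack or right changes every time.
- slot_a (a point): Mouth of the slot nearest to the robot (y = +40 mm in the block): middle of its floor edge in the slotted face, 36 mm above the bench; roof 8 mm higher. +x leads in. The tight slot holds a hidden hard stop 16 mm behind its mouth, the slack one nothing; the right one a sprung shoe above the blade, felt from 15 to 30 mm in, that presses it down with 6 to 7 N: a push of 2 to 9 N.
- slot_b (a point): The same for the middle slot, 40 mm along -y of the block from slot_a. The block is delicate: all contact forces on it together must stay below 25 N, of which the shoe, pressing the blade onto the slot floor, takes up about 8 N in the right slot, so some 15 N are left for pushing.
- slot_c (a point): The same for the slot farthest from the robot, 40 mm along -y of the block from slot_b.
- plate: Bystander: small white cover plate with a red and black ring, 44 x 44 x 5 mm, loose.
- bottle: Bystander: small white bottle with a red spout, standing, 44 mm across, 140 mm high, loose.
- cap: Bystander: small black round lens cap lying on the bench, 22 mm across, 10 mm high, loose.
Not all that is in view belongs to the job. There is more than one size of the gap_block; the one meant has the size given above.

How it is judged:
By the outcome, as a careful person would: the job done as asked, in the order asked, and still so for the second after the job is handed in, with the robot touching nothing.
It also fails if it takes over 61 s, if anything falls off the work surface, if the arm or the gripper's body presses on something with over 40 N, if the wrist force passes 120 N, or if a joint passes its speed limit or range.

## Working session

There is one attempt and no reset: what is moved stays moved. The work goes in short steps, Python scripts to look and compute and a tool call to move; the robot and the scene stay as the last step left them, time stands still between calls to the robot, and variables do not carry over. Pictures are saved under pics/ and viewed, and the job is handed in when it is done.

Besides the shell and the picture viewer there is one more tool, called after "Call:" in YAML: its name, and indented under it one key for each argument. step_arm: Moves the arm, as the interface text tells. Its arguments: {"type":"object","properties":{"targets":{"type":"array","items":{"type":"number"}},"grip":{"type":"number"},"force":{"type":"number"}},"required":["targets"]}

```bash
ls; mkdir -p pics
cat > h.py <<'E'
import numpy as np, cv2
from station import monitor, imaging, ticket
def K(p):
    f=210/np.tan(np.radians(p["fov_y"])/2); return f
def ray(p,uv):
    f=K(p); d=(np.array(uv,float)-[p["cx"],p["cy"]])/f
    s=d.copy()
    for _ in range(20): s=d/(1+p["k1"]*(s@s))
    return np.array([s[0],s[1],1.])
def at_depth(p,uv,z): return p["R"].T@(ray(p,uv)*z-p["t"])
def at_h(p,uv,h):
    c=-p["R"].T@p["t"]; d=p["R"].T@ray(p,uv); return c+d*(h-c[2])/d[2]
def dep(p,uv,r=1):
    u,v=int(round(uv[0])),int(round(uv[1])); a=p["depth"][v-r:v+r+1,u-r:u+r+1]; a=a[a>0]; return np.median(a) if a.size else 0
def proj(p,X):
    c=p["R"]@np.array(X)+p["t"]; s=c[:2]/c[2]; s=s*(1+p["k1"]*(s@s)); return s*K(p)+[p["cx"],p["cy"]]
E
python3 - <<'E'
from h import *
o=monitor.get_obs(); print(o)
for n in ("top","side"):
    p=imaging.get_image(n); cv2.imwrite(f"pics/{n}0.png",p["color"][...,::-1])
    print(n,p["fov_y"],p["k1"],-p["R"].T@p["t"])
    for k in ("feeler_grip","blade_tip","gap_block","slot_a","slot_b","slot_c","plate","bottle","cap"):
        m=imaging.mark_of(k,p); 
        print(k,[(np.round(x["uv"],1).tolist(),round(x["score"],2),np.round(at_depth(p,x["uv"],dep(p,x["uv"])),3).tolist()) for x in m[:4]])
E
```

```text
pics
{'t': 0.0, 'q': array([-1.41999138e+00,  5.33411542e-02,  1.61435263e+00, -2.12992761e-05,
        1.47601893e+00, -1.19035277e-01]), 'dq': array([-0.00124563, -0.00010583,  0.00127769, -0.00053767, -0.00239454,
       -0.00029894]), 'effort': array([-6.23722626e-04, -3.93680048e+01, -3.70178533e+01, -1.48786735e-04,
        7.01684869e-03,  8.21252058e-06]), 'tool_pos': array([ 0.16648533, -0.60173948,  0.23003775]), 'tool_rot': array([-2.49890127e+00,  1.90155738e+00,  2.41394889e-03]), 'contact_force': array([-0.08360551, -0.18530244, -0.11794777]), 'wrist_torque': array([-0.01286155, -0.00613792,  0.01060531]), 'opening': 0.08552717626751968}
top 45.30003663702725 -0.02577177996899379 [ 0.37497321 -0.03682922  1.25743708]
feeler_grip [([407.2, 250.9], 0.5, [0.461, -0.322, 0.045])]
blade_tip [([375.9, 251.6], 0.56, [0.462, -0.255, -0.001])]
gap_block [([159.1, 136.9], 0.72, [0.746, 0.289, 0.039]), ([268.0, 252.7], 0.64, [0.455, 0.011, 0.058]), ([210.4, 296.0], 0.52, [0.352, 0.143, 0.076])]
slot_a [([279.5, 232.0], 0.98, [0.509, -0.015, 0.01]), ([283.8, 264.3], 0.92, [0.429, -
[... 1107 characters left out ...]
278, 0.036]), ([244.0, 221.5], 0.7, [0.466, -0.02, 0.033]), ([328.0, 165.8], 0.59, [0.806, 0.288, 0.01])]
slot_b [([309.0, 166.3], 0.95, [0.734, 0.273, 0.024]), ([317.1, 161.3], 0.81, [0.763, 0.278, 0.036]), ([244.0, 221.5], 0.7, [0.466, -0.02, 0.033]), ([328.0, 165.8], 0.59, [0.806, 0.288, 0.01])]
slot_c [([309.0, 166.3], 0.95, [0.734, 0.273, 0.024]), ([317.1, 161.3], 0.81, [0.763, 0.278, 0.036]), ([244.0, 221.5], 0.7, [0.466, -0.02, 0.033]), ([328.0, 165.8], 0.59, [0.806, 0.288, 0.01])]
plate [([206.8, 319.2], 0.54, [0.33, -0.332, 0.003])]
bottle [([196.0, 206.1], 0.7, [0.349, 0.136, 0.006])]
cap [([216.9, 271.6], 0.5, [0.372, -0.172, -0.0]), ([264.0, 302.2], 0.21, [0.454, -0.341, 0.035])]
```

View pics/top0.png

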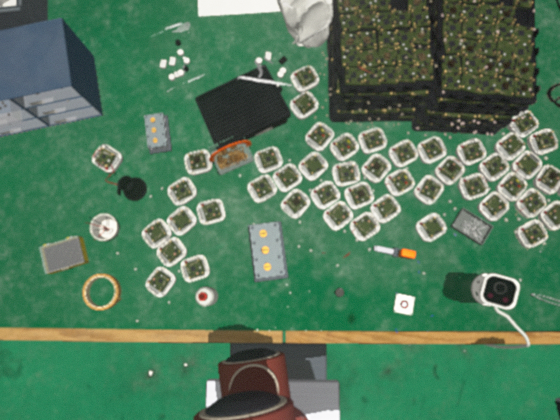

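View pics/side0.png

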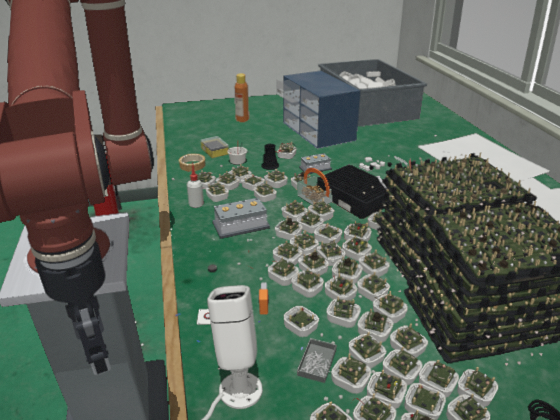

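The top view shows two candidates for the gap block. One is the large one at (268,252), about 0.13 m long. The other is a small one at (157,133). The large one fits the 70x128 size, and I'll confirm that in an enlarged crop. The feeler is at (407,254), the plate at (404,303), the cap at (338,292) and the bottle at (206,296). A white device at (497,290) is clutter.

Run:
```python
from h import *
p=imaging.get_image("top")
c=p["color"][205:315,235:435,::-1]; cv2.imwrite("pics/crop1.png",cv2.resize(c,None,fx=4,fy=4,interpolation=cv2.INTER_CUBIC))
q=imaging.get_image("side")
c=q["color"][180:340,190:310,::-1]; cv2.imwrite("pics/crop2.png",cv2.resize(c,None,fx=3.7,fy=3.7,interpolation=cv2.INTER_CUBIC))
# point cloud
f=K(p)
vv,uu=np.mgrid[205:315,235:435]
P=np.array([at_depth(p,(u,v),p["depth"][v,u]) for u,v in zip(uu.ravel(),vv.ravel())]); C=p["color"][205:315,235:435].reshape(-1,3).astype(int)
bl=(P[:,1]>-0.06)&(P[:,2]>.05)&(P[:,2]<.075)
def rect(X):
    r=cv2.minAreaRect((X[:,:2]*1000).astype(np.float32)); return r
print("block top",bl.sum(),P[bl].mean(0),np.median(P[bl,2]),rect(P[bl]))
ft=(P[:,1]>-0.06)&(P[:,2]>.005)&(P[:,2]<.075); print("all",rect(P[ft]))
org=(C[:,0]>200)&(C[:,1]<150)&(C[:,2]<80)&(P[:,1]<-.2); print("orange",org.sum(),P[org].mean(0),P[org].min(0),P[org].max(0),rect(P[org]))
hi=org&(P[:,2]>.04);print(hi.sum(),np.median(P[hi],0))
br=(C[:,0]>200)&(C[:,1]>120)&(C[:,2]<120)&(P[:,1]>-.06)
import numpy as np
m=np.zeros(420*0+110*200,np.uint8); m[br]=1; n,l,s,ce=cv2.connectedComponentsWithStats(m.reshape(110,200))
for i in range(1,n):
    if s[i,4]>8: print("brass",s[i,4],ce[i]+[235,205],at_h(p,ce[i]+[235,205],.064))
```

```text
block top 1567 [0.46270056 0.01413467 0.05807169] 0.05783503199206321 ((463.1601867675781, 14.18243408203125), (127.8963851928711, 69.99279022216797), 7.605006217956543)
all ((444.3675537109375, 17.89092254638672), (153.30154418945312, 266.8974609375), 89.99330139160156)
orange 43 [ 0.4558245  -0.32520512  0.04225396] [ 4.46365304e-01 -3.46847989e-01  1.75540588e-04] [ 0.46563292 -0.30675879  0.04899304] ((455.7555847167969, -327.9747619628906), (40.63137435913086, 17.217376708984375), 78.6166763305664)
36 [ 0.45846058 -0.32790406  0.04514225]
brass 27 [262.7037037  233.14814815] [0.5006616  0.02394052 0.064     ]
brass 31 [264.5483871  249.58064516] [0.46155238 0.01915847 0.064     ]
brass 29 [266.72413793 266.4137931 ] [0.4218981 0.0136369 0.064    ]
```

View pics/crop1.png

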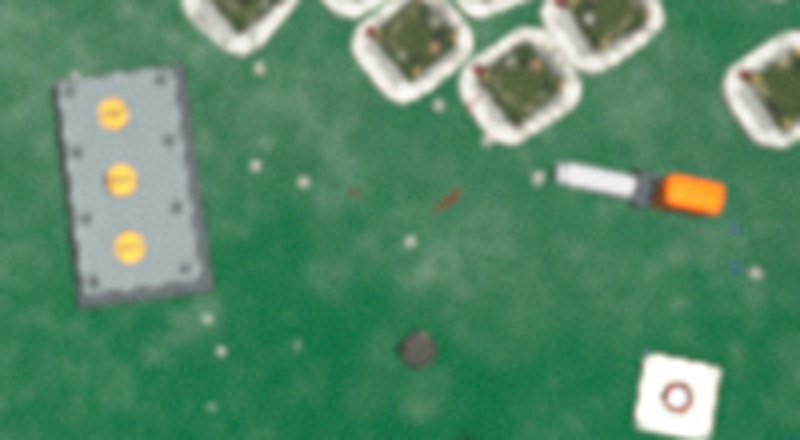

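View pics/crop2.png

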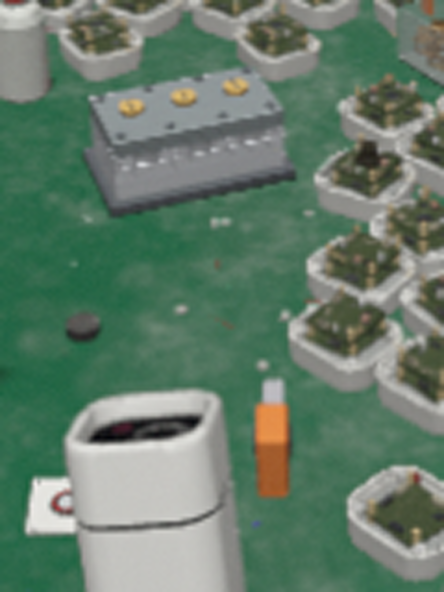

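The crop confirms the large block: top 127.9 x 70.0 mm, height 58 mm, three brass heads. Next I'll get the feeler's pose and height, the clutter heights, and the moves.

Run:
```python
from h import *
from scipy.spatial.transform import Rotation as Ro
o=monitor.get_obs(); M=Ro.from_rotvec(o["tool_rot"]).as_matrix(); print(M.round(4))
p=imaging.get_image("top")
# white device
vv,uu=np.mgrid[260:320,430:540]
P=np.array([at_depth(p,(u,v),p["depth"][v,u]) for u,v in zip(uu.ravel(),vv.ravel())])
for h in (.04,.1,.2):
    m=P[:,2]>h; print("dev",h,m.sum(),P[m].min(0).round(3) if m.any() else 0,P[m].max(0).round(3) if m.any() else 0)
vv,uu=np.mgrid[215:245,410:450]
P=np.array([at_depth(p,(u,v),p["depth"][v,u]) for u,v in zip(uu.ravel(),vv.ravel())]);m=P[:,2]>.015
print("pot",P[m].min(0).round(3),P[m].max(0).round(3))
# average several shots for feeler
from numpy.linalg import svd
for s in range(2):
    p=imaging.get_image("top")
    c=p["color"].astype(int)
    vv,uu=np.mgrid[240:265,368:422]; uu=uu.ravel();vv=vv.ravel(); col=c[vv,uu]
    og=(col[:,0]-col[:,2]>90)&(col[:,0]>150)
    wt=(col.min(1)>120)&(uu<397)
    D=p["depth"][vv,uu]
    Po=np.array([at_depth(p,(u,v),d) for u,v,d in zip(uu[og],vv[og],D[og])]); print("orange z",np.percentile(Po[:,2],[10,25,50,75,90]).round(4), D[og].size)
    Pw=np.array([at_depth(p,(u,v),d) for u,v,d in zip(uu[wt],vv[wt],D[wt])]); print("blade z",np.percentile(Pw[:,2],[10,25,50,75,90]).round(4))
    po=np.array([at_h(p,(u,v),.046) for u,v in zip(uu[og],vv[og])]); pw=np.array([at_h(p,(u,v),.012) for u,v in zip(uu[wt],vv[wt])])
    for n,X in (("o",po),("w",pw)): print(n,len(X),X.mean(0).round(4),cv2.minAreaRect((X[:,:2]*1000).astype(np.float32)))
    d=pw.mean(0)-po.mean(0); print("yaw",np.degrees(np.arctan2(d[1],d[0])), np.hypot(*d[:2]))
    X=pw[:,:2]-pw[:,:2].mean(0); a=svd(X,full_matrices=False)[2][0]; print("blade yaw",np.degrees(np.arctan2(a[1],a[0])))
```

```text
[[ 2.665e-01 -9.638e-01 -0.000e+00]
 [-9.638e-01 -2.665e-01  1.000e-04]
 [-1.000e-04 -0.000e+00 -1.000e+00]]
dev 0.04 1135 [ 0.331 -0.512  0.171] [ 0.405 -0.037  1.257]
dev 0.1 1135 [ 0.331 -0.512  0.171] [ 0.405 -0.037  1.257]
dev 0.2 166 [ 0.333 -0.512  0.2  ] [ 0.396 -0.037  1.257]
pot [ 0.375 -0.425  0.015] [ 0.552 -0.037  1.257]
orange z [0.0341 0.0419 0.0443 0.0464 0.048 ] 127
blade z [-0.0014  0.0072  0.0104  0.0128  0.0148]
o 127 [ 0.4557 -0.324   0.046 ] ((455.6880187988281, -323.7491455078125), (35.568939208984375, 20.31879234313965), 78.76602935791016)
w 143 [ 0.4668 -0.2707  0.012 ] ((467.8479309082031, -266.2277526855469), (64.50189208984375, 16.631986618041992), 79.82432556152344)
yaw 78.24592513789105 0.054446462539419656
blade yaw 81.82479794133988
orange z [0.0352 0.0417 0.0448 0.0462 0.0475] 126
blade z [-0.0009  0.0045  0.0108  0.0131  0.0148]
o 126 [ 0.4556 -0.3241  0.046 ] ((455.6498107910156, -323.9414367675781), (35.1768798828125, 20.31879234313965), 78.76602935791016)
w 144 [ 0.4668 -0.2707  0.012 ] ((467.8479309082031, -266.2277526855469), (64.50189208984375, 16.631986618041992), 79.82432556152344)
yaw 78.14141833304896 0.054633695894939015
blade yaw -98.56412401428254
```

Call:
step_arm:
  targets: [0, 0, -0.04, 0, -0.01, -0.02, -0.07, -0.1, -0.03, -0.055, -0.07, -0.22, -0.05, -0.09, -0.07, -0.34, -0.07, -0.13, -0.07, -0.46, -0.09, -0.165, -0.07, -0.58, -0.11, -0.2, -0.07, -0.7, -0.13, -0.24, -0.07, -0.82, -0.15, -0.275, -0.07, -0.94, -0.17, -0.315, -0.07, -1.05, -0.191, -0.353, -0.07, -1.108, -0.191, -0.353, -0.07, -1.108]
  grip: 0.05

```text
t: 2.25
tool_pos: [0.4593, -0.3199, 0.3015]
tool_rot: [-3.126, 0.29, -0.003]
contact_force: [-0.2, 0.1, 0.1]
opening: 0.0495
```

```bash
cat > st.py <<'E'
from h import *
from scipy.spatial.transform import Rotation as Ro
o=monitor.get_obs(); M=Ro.from_rotvec(o["tool_rot"]).as_matrix()
print(o["t"],o["tool_pos"].round(4),"yaw",np.degrees(np.arctan2(M[1,0],M[0,0])).round(2),M[:,2].round(4),o["contact_force"].round(2),o["wrist_torque"].round(3),o["opening"])
E
python3 st.py
python3 - <<'E'
from h import *
p=imaging.get_image("side"); cv2.imwrite("pics/s1.png",cv2.resize(p["color"][150:400,150:400,::-1],None,fx=2.3,fy=2.3))
p=imaging.get_image("top"); cv2.imwrite("pics/t1.png",cv2.resize(p["color"][190:330,330:530,::-1],None,fx=4,fy=4))
E
```

```text
2.25 [ 0.4593 -0.3199  0.3015] yaw -10.61 [ 0.002   0.0017 -1.    ] [-0.18  0.08  0.11] [ 0.    -0.024 -0.033] 0.04953890974540271
```

View pics/s1.png

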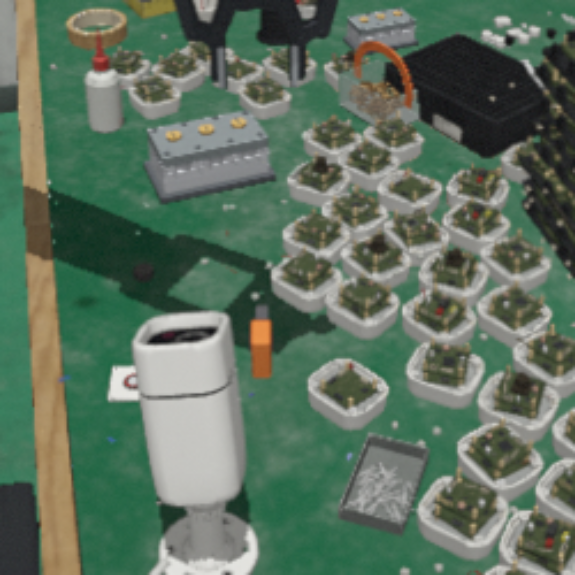

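Call:
step_arm:
  targets: [-0.003, 0.0045, 0.04, 0, -0.003, 0.0045, 0.08, 0, -0.003, 0.0045, 0.12, 0, -0.003, 0.0045, 0.16, 0, -0.003, 0.0045, 0.2, 0, -0.003, 0.0045, 0.225, 0, -0.003, 0.0045, 0.24, 0, -0.003, 0.0045, 0.24, 0]

```text
t: 3.02
tool_pos: [0.4492, -0.3258, 0.0564]
tool_rot: [-3.122, 0.302, 0.012]
contact_force: [-0.2, 0.3, -0.7]
opening: 0.0499
```

```bash
python3 st.py
python3 - <<'E'
from h import *
p=imaging.get_image("side"); cv2.imwrite("pics/s2.png",cv2.resize(p["color"][210:330,200:330,::-1],None,fx=4.5,fy=4.5,interpolation=cv2.INTER_CUBIC))
E
```

```text
3.0167 [ 0.4492 -0.3258  0.0564] yaw -11.04 [-0.0071  0.0056 -1.    ] [-0.17  0.29 -0.67] [ 0.017 -0.022 -0.033] 0.04992607226921751
```

View pics/s2.png

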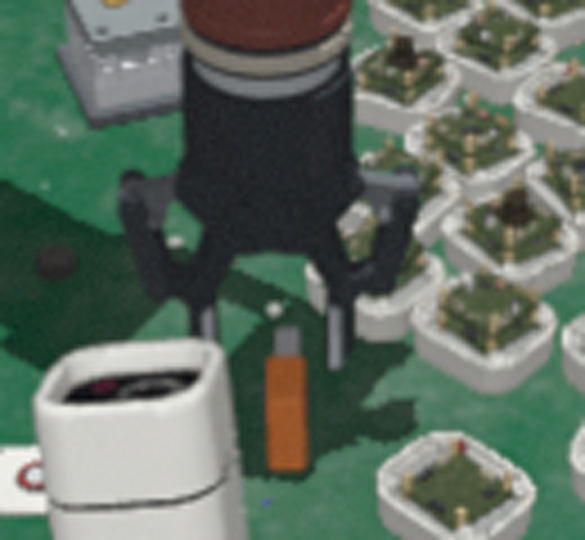

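Call:
step_arm:
  targets: [0.006, -0.003, 0, 0, 0.006, -0.003, 0, 0, 0.006, -0.003, 0, 0]

```text
t: 3.32
tool_pos: [0.4583, -0.3264, 0.0612]
tool_rot: [-3.127, 0.302, 0.002]
contact_force: [0.8, -1.2, -0.6]
opening: 0.05
```

```bash
python3 st.py
python3 - <<'E'
from h import *
for n in ("side","top"):
    p=imaging.get_image(n); print([np.round(x["uv"],1) for x in imaging.mark_of("feeler_grip",p)[:2]],proj(p,[.4557,-.324,.023]), proj(p,[.4557,-.324,.046]))
    if n=="side": cv2.imwrite("pics/s3.png",cv2.resize(p["color"][210:330,200:330,::-1],None,fx=4.5,fy=4.5,interpolation=cv2.INTER_CUBIC))
E
```

```text
3.3167 [ 0.4583 -0.3264  0.0612] yaw -11.04 [-1.5e-03  2.0e-04 -1.0e+00] [ 0.75 -1.24 -0.61] [ 0.003  0.074 -0.014] 0.04995318428963917
[array([266.7, 301.4])] [263.44162328 300.8059659 ] [263.23925084 292.80228396]
[] [405.78823719 253.69225372] [408.00240198 253.06981284]
```

View pics/s3.png

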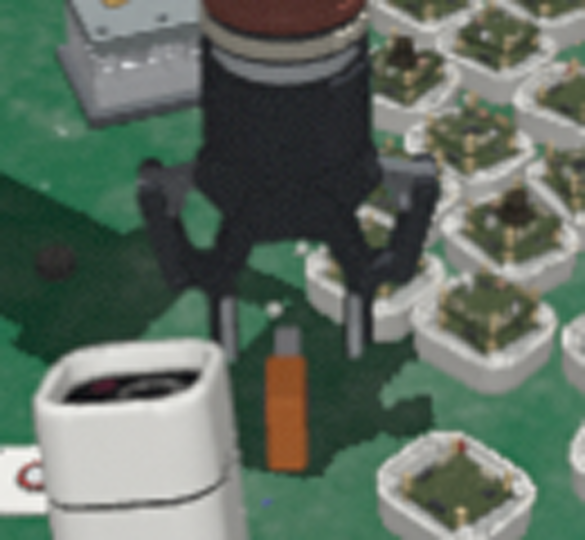

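Call:
step_arm:
  targets: [-0.001, -0.001, 0.01, 0, -0.002, -0.002, 0.02, 0, -0.002, -0.002, 0.03, 0, -0.002, -0.002, 0.04, 0, -0.002, -0.002, 0.047, 0, -0.002, -0.002, 0.05, 0, -0.002, -0.002, 0.05, 0, -0.002, -0.002, 0.05, 0]

```text
t: 4.18
tool_pos: [0.4559, -0.3231, 0.0099]
tool_rot: [-3.126, 0.301, 0.005]
contact_force: [-0.9, -1.3, -0.6]
opening: 0.0502
```

```bash
python3 st.py
python3 - <<'E'
from h import *
for n in ("side","top"):
    p=imaging.get_image(n)
    if n=="side": cv2.imwrite("pics/s4.png",cv2.resize(p["color"][210:330,200:330,::-1],None,fx=4.5,fy=4.5,interpolation=cv2.INTER_CUBIC))
E
```

```text
4.1833 [ 0.4559 -0.3231  0.0099] yaw -11.02 [-0.0031  0.0018 -1.    ] [-0.9  -1.3  -0.65] [ 0.004 -0.028 -0.009] 0.050219918061747686
```

View pics/s4.png

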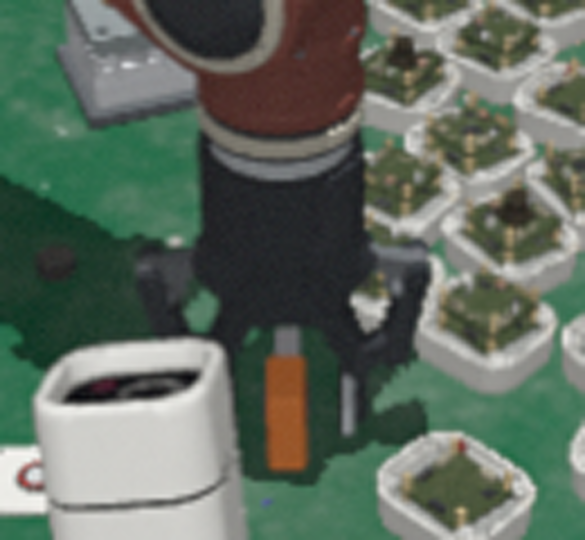

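Call:
step_arm:
  targets: [0, 0, 0, 0, 0, 0, 0, 0, 0, 0, 0, 0, 0, 0, 0, 0, 0, 0, 0, 0, 0, 0, 0, 0, 0, 0, 0, 0, 0, 0, 0, 0]
  grip: 0.0
  force: 70

```text
t: 4.95
tool_pos: [0.4569, -0.3239, 0.0114]
tool_rot: [3.127, -0.301, -0.002]
contact_force: [0.1, -0.7, 5.1]
opening: 0.0172
```

```bash
python3 st.py
```

```text
4.95 [ 0.4569 -0.3239  0.0114] yaw -11.01 [-1.e-03 -1.e-04 -1.e+00] [ 0.06 -0.67  5.15] [-0.014  0.025 -0.005] 0.01721132724372528
```

Call:
step_arm:
  targets: [0, 0, -0.01, 0, 0, 0, -0.025, 0, 0, 0, -0.045, 0, 0, 0, -0.065, 0, 0, 0, -0.085, 0, 0, 0, -0.085, 0, 0, 0, -0.085, 0]

```text
t: 5.53
tool_pos: [0.4573, -0.3242, 0.0972]
tool_rot: [3.126, -0.301, 0.001]
contact_force: [0.6, 0.3, -1.4]
opening: 0.0171
```

```bash
python3 st.py;  python3 - <<'E'
from h import *
p=imaging.get_image("top"); cv2.imwrite("pics/t5.png",cv2.resize(p["color"][190:320,240:440,::-1],None,fx=4,fy=4,interpolation=cv2.INTER_CUBIC))
vv,uu=np.mgrid[190:250,270:360]
P=np.array([at_depth(p,(u,v),p["depth"][v,u]) for u,v in zip(uu.ravel(),vv.ravel()) if p["depth"][v,u]>0])
for x0 in np.arange(.48,.6,.015):
    print(round(x0,3),[ (lambda m: round(P[m,2].max(),3) if m.any() else None)((P[:,0]>=x0)&(P[:,0]<x0+.015)&(P[:,1]>=y0)&(P[:,1]<y0+.02)) for y0 in np.arange(-.22,-.04,.02)])
q=imaging.get_image("side"); cv2.imwrite("pics/s5.png",cv2.resize(q["color"][180:320,190:330,::-1],None,fx=4.2,fy=4.2,interpolation=cv2.INTER_CUBIC))
E
```

```text
5.5333 [ 0.4573 -0.3242  0.0972] yaw -11.02 [ 3.0e-04 -1.5e-03 -1.0e+00] [ 0.64  0.25 -1.43] [-0.021  0.013 -0.034] 0.01708408218536839
0.48 [np.float64(0.027), np.float64(0.007), np.float64(0.004), np.float64(0.004), np.float64(0.004), np.float64(0.006), np.float64(0.003), np.float64(0.005), np.float64(0.004)]
0.495 [np.float64(0.022), np.float64(0.033), np.float64(0.004), np.float64(0.006), np.float64(0.004), np.float64(0.006), np.float64(0.005), np.float64(0.002), np.float64(0.004)]
0.51 [np.float64(0.037), np.float64(0.025), np.float64(0.025), np.float64(0.024), np.float64(0.005), np.float64(0.004), np.float64(0.005), np.float64(0.005), np.float64(0.005)]
0.525 [np.float64(0.04), np.float64(0.027), np.float64(0.039), np.float64(0.037), np.float64(0.027), np.float64(0.005), np.float64(0.004), np.float64(0.009), np.float64(0.004)]
0.54 [np.float64(0.024), np.float64(0.037), np.float64(0.04), np.float64(0.04), np.float64(0.038), np.float64(0.004), np.float64(0.006), np.float64(0.023), np.float64(0.025)]
0.555 [np.float64(0.017), np.float64(0.033), np.float64(0.04), np.float64(0.037), np.float64(0.042), np.float64(0.013), np.float64(0.006), np.float64(0.037), np.float64(0.037)]
0.57 [np.float64(0.041), np.float64(0.024), np.float64(0.04), np.float64(0.04), np.float64(0.044), np.float64(0.034), np.float64(0.04), np.float64(0.047), np.float64(0.051)]
0.585 [np.float64(0.042), np.float64(0.034), np.float64(0.022), np.float64(0.046), np.float64(0.039), np.float64(0.037), np.float64(0.028), np.float64(0.049), np.float64(0.049)]
```

View pics/t5.png

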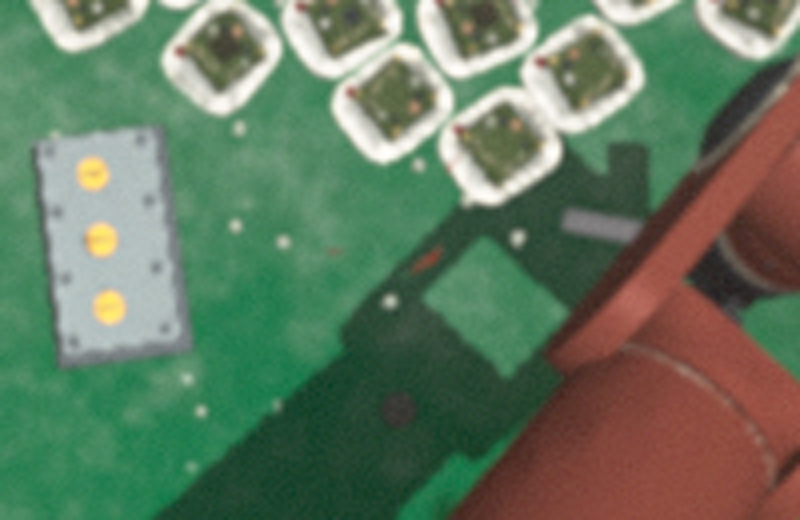

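View pics/s5.png

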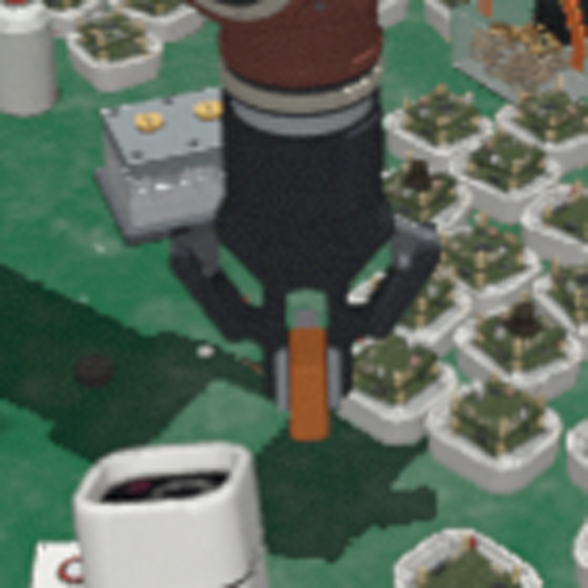

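Call:
step_arm:
  targets: [-0.001, -0.015, 0, -0.03, -0.003, -0.04, 0, -0.065, -0.005, -0.07, 0, -0.11, -0.008, -0.1, 0, -0.16, -0.01, -0.13, 0, -0.21, -0.012, -0.155, 0, -0.26, -0.014, -0.177, 0, -0.3, -0.015, -0.193, 0, -0.323, -0.016, -0.2, 0, -0.323, -0.016, -0.2, 0, -0.323, -0.016, -0.2, 0, -0.323]

```text
t: 6.55
tool_pos: [0.4779, -0.1233, 0.094]
tool_rot: [-3.132, -0.206, 0.007]
contact_force: [-0.1, 0.3, -0.4]
opening: 0.017
```

```bash
python3 st.py;  python3 - <<'E'
from h import *
p=imaging.get_image("top"); cv2.imwrite("pics/t6.png",cv2.resize(p["color"][190:320,240:390,::-1],None,fx=4,fy=4,interpolation=cv2.INTER_CUBIC))
q=imaging.get_image("side"); cv2.imwrite("pics/s6.png",cv2.resize(q["color"][180:300,190:310,::-1],None,fx=4.8,fy=4.8,interpolation=cv2.INTER_CUBIC))
E
```

```text
6.55 [ 0.4779 -0.1233  0.094 ] yaw 7.53 [-0.0048  0.0021 -1.    ] [-0.15  0.33 -0.42] [-0.028 -0.006  0.058] 0.017029283205106764
```

View pics/t6.png

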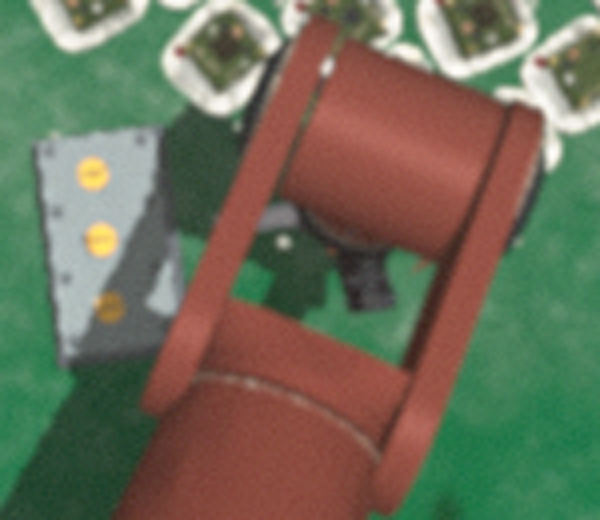

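View pics/s6.png

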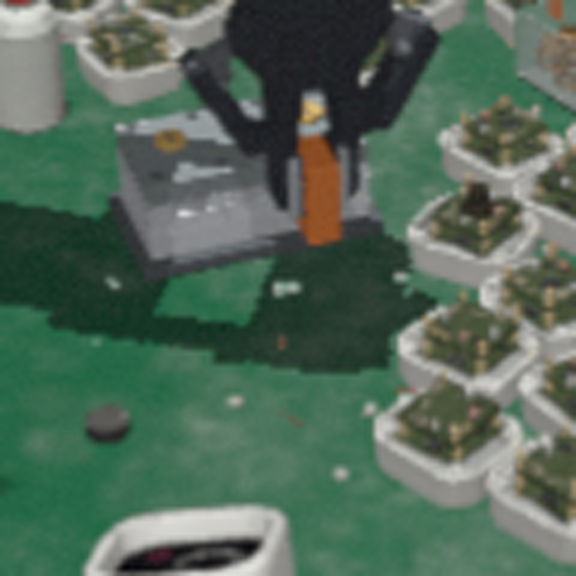

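Run:
```python
from h import *
p=imaging.get_image("top"); print(monitor.get_obs()["tool_pos"])
X=at_h(p,(240+278/4,190+215/4),.094); print(X)
l=np.array([.9914,.1305]);s=np.array([-.1305,.9914]); t=monitor.get_obs()["tool_pos"][:2]
print("blade lat",X[:2]@l,"tcp lat",t@l,"tcp s",t@s,"blade s",X[:2]@s)
cv2.imwrite("pics/t7.png",cv2.resize(p["color"][225:265,285:335,::-1],None,fx=12,fy=12,interpolation=cv2.INTER_CUBIC))
c=-p["R"].T@p["t"]
```

```text
[ 0.47832702 -0.12444181  0.0947685 ]
[ 0.4732535  -0.08611061  0.094     ]
blade lat 0.457946085842444 tcp lat 0.45797374883920855 tcp s -0.18579328251732632 blade s -0.14712963714879224
```

View pics/t7.png

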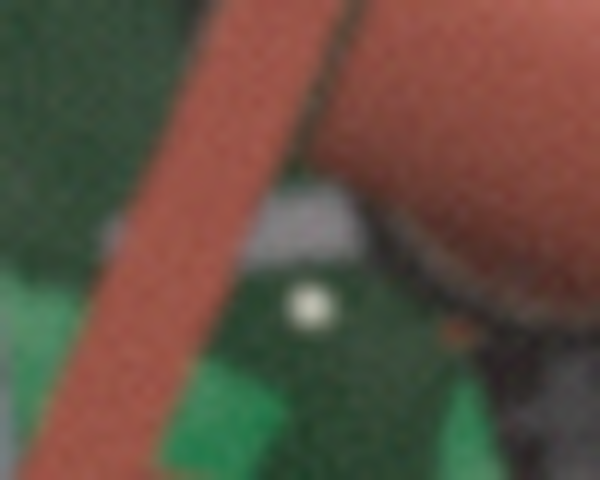

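Call:
step_arm:
  targets: [0.002, 0, 0.01, 0, 0.003, 0, 0.025, 0, 0.003, 0, 0.04, 0, 0.003, 0, 0.05, 0, 0.003, 0, 0.054, 0, 0.003, 0, 0.054, 0, 0.003, 0, 0.054, 0, 0.003, 0, 0.054, 0]

```text
t: 7.37
tool_pos: [0.4818, -0.1244, 0.0416]
tool_rot: [-3.134, -0.203, 0.003]
contact_force: [-0.1, 0.0, -1.0]
opening: 0.0172
```

```bash
cat >> st.py <<'E'
l=np.array([.9914,.1305]);s=np.array([-.1305,.9914]); t=o["tool_pos"][:2]; f=o["contact_force"]
print("lat %.4f s %.4f tip-in %.1f mm | F lat %.2f s %.2f z %.2f"%(t@l,t@s,(t@s+.077+.0811)*1000,f[:2]@l,f[:2]@s,f[2]))
E
python3 st.py;  python3 - <<'E'
from h import *
p=imaging.get_image("top"); cv2.imwrite("pics/t8.png",cv2.resize(p["color"][220:280,265:340,::-1],None,fx=9,fy=9,interpolation=cv2.INTER_CUBIC))
X=at_h(p,(293.75,244.6),.094)[:2]; print(X@np.array([-.1305,.9914]),X@np.array([.9914,.1305]))
q=imaging.get_image("side"); cv2.imwrite("pics/s8.png",cv2.resize(q["color"][200:260,200:290,::-1],None,fx=8,fy=8,interpolation=cv2.INTER_CUBIC))
E
```

```text
7.3667 [ 0.4818 -0.1244  0.0416] yaw 7.41 [-0.0021  0.0011 -1.    ] [-0.07  0.01 -0.98] [ 0.039 -0.029  0.031] 0.01720698828045069
lat 0.4614 s -0.1862 tip-in -28.1 mm | F lat -0.07 s 0.02 z -0.98
-0.11076651554008257 0.46061536523399516
```

View pics/t8.png

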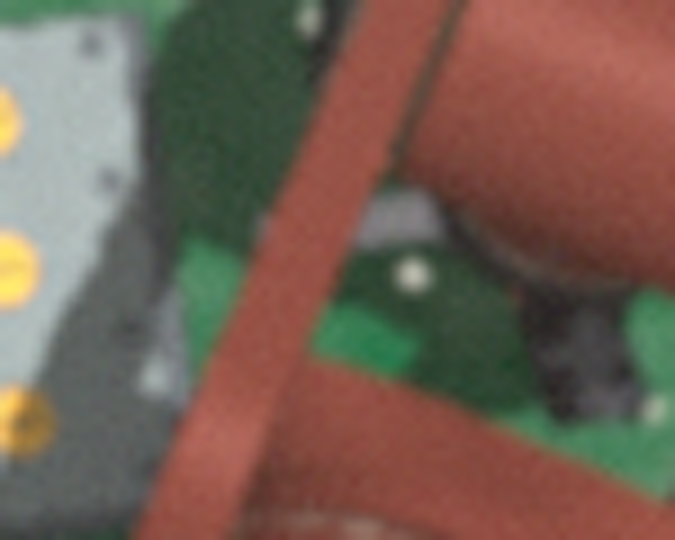

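View pics/s8.png

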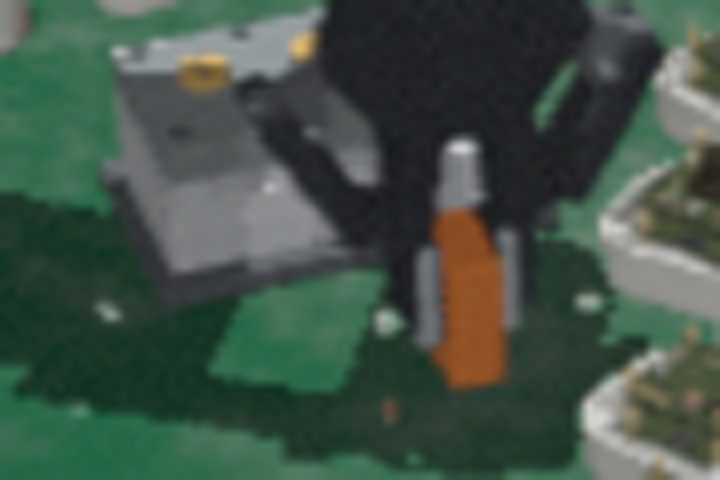

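Run:
```python
from h import *
q=imaging.get_image("side"); t=monitor.get_obs()["tool_pos"]; print(t)
s=np.array([-.1290,.9916,0]); 
def show(g,s,org,sc):
    for n,a,z in (("back bottom",-.017,-.023),("back top",-.017,.023),("front top",.017,.023),("collar front top",.029,-.004),("tip top",.077,-.011),("tip bot",.077,-.015)):
        uv=proj(q,g+a*s+[0,0,z]); print(n,((uv-org)*sc).round(0))
print("now in s8"); show(np.array([t[0],t[1],t[2]+.023-.0114]),s,[200,200],8)
print("standing in s4"); show(np.array([.4557,-.324,.023]),np.array([.19,.98,0]),[200,210],4.5)
cv2.imwrite("pics/s9.png",cv2.resize(q["color"][210:255,235:275,::-1],None,fx=13,fy=13,interpolation=cv2.INTER_CUBIC))
```

```text
[ 0.48177213 -0.12424129  0.04166653]
now in s8
back bottom [476. 381.]
back top [472. 259.]
front top [437. 201.]
collar front top [428. 252.]
tip top [383. 192.]
tip bot [383. 202.]
standing in s4
back bottom [287. 468.]
back top [285. 397.]
front top [284. 349.]
collar front top [285. 375.]
tip top [284. 322.]
tip bot [284. 328.]
```

View pics/s9.png

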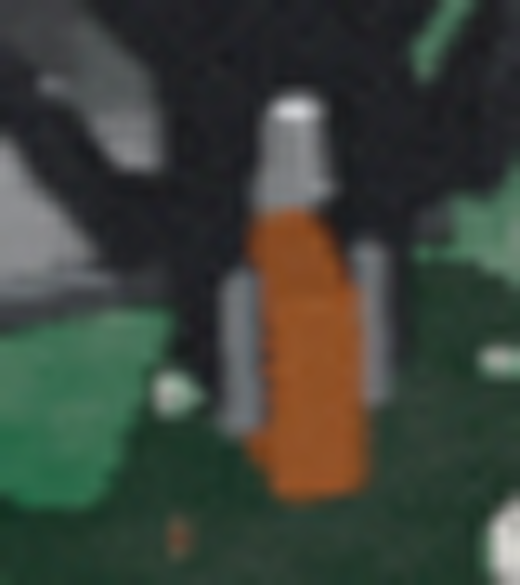

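Call:
step_arm:
  targets: [-0.001, -0.004, 0.001, 0, -0.001, -0.01, 0.001, 0, -0.001, -0.017, 0.001, 0, -0.001, -0.022, 0.001, 0, -0.001, -0.024, 0.001, 0, -0.001, -0.024, 0.001, 0, -0.001, -0.024, 0.001, 0]

```text
t: 8.1
tool_pos: [0.4777, -0.1003, 0.0407]
tool_rot: [-3.134, -0.204, 0.003]
contact_force: [0.1, -0.1, -1.0]
opening: 0.0174
```

```bash
python3 st.py
```

```text
8.1 [ 0.4777 -0.1003  0.0407] yaw 7.45 [-1.9e-03  9.0e-04 -1.0e+00] [ 0.08 -0.07 -0.96] [-0.049  0.051  0.017] 0.017388707390697068
lat 0.4605 s -0.1618 tip-in -3.7 mm | F lat 0.07 s -0.08 z -0.96
```

Call:
step_arm:
  targets: [0, -0.001, 0, 0, 0, -0.002, 0, 0, 0, -0.003, 0, 0, 0, -0.004, 0, 0, 0, -0.005, 0, 0, 0, -0.006, 0, 0, 0, -0.007, 0, 0, 0, -0.008, 0, 0, 0, -0.009, 0, 0, 0, -0.01, 0, 0]

```text
t: 8.93
tool_pos: [0.4764, -0.0903, 0.0407]
tool_rot: [-3.134, -0.204, 0.003]
contact_force: [-0.2, 0.0, -1.2]
opening: 0.0174
```

```bash
python3 st.py
```

```text
8.9333 [ 0.4764 -0.0903  0.0407] yaw 7.46 [-1.9e-03  9.0e-04 -1.0e+00] [-0.18  0.   -1.16] [ 0.008 -0.015 -0.007] 0.01742905012678451
lat 0.4605 s -0.1517 tip-in 6.4 mm | F lat -0.18 s 0.03 z -1.16
```

Inside the mouth with no contact so far, and the force is only the gauge's weight. Continuing gently.

Call:
step_arm:
  targets: [0, -0.001, 0, 0, 0, -0.002, 0, 0, 0, -0.003, 0, 0, 0, -0.004, 0, 0, 0, -0.005, 0, 0, 0, -0.006, 0, 0, 0, -0.0065, 0, 0, 0, -0.007, 0, 0]

```text
t: 9.6
tool_pos: [0.4755, -0.0833, 0.0407]
tool_rot: [-3.134, -0.204, 0.003]
contact_force: [0.3, 0.6, -2.0]
opening: 0.0172
```

Call:
step_arm:
  targets: [0, -0.0005, 0, 0, 0, -0.001, 0, 0, 0, -0.0015, 0, 0, 0, -0.002, 0, 0]

```text
t: 9.93
tool_pos: [0.4752, -0.0813, 0.0407]
tool_rot: [-3.134, -0.204, 0.003]
contact_force: [-0.3, 0.5, -1.5]
opening: 0.0175
```

Call:
step_arm:
  targets: [0, -0.0005, 0, 0, 0, -0.001, 0, 0, 0, -0.0015, 0, 0, 0, -0.002, 0, 0]

```text
t: 10.27
tool_pos: [0.4749, -0.0792, 0.0407]
tool_rot: [-3.134, -0.204, 0.003]
contact_force: [-0.3, -0.0, -0.8]
opening: 0.0171
```

```bash
python3 st.py
```

```text
10.2667 [ 0.4749 -0.0792  0.0407] yaw 7.46 [-1.9e-03  8.0e-04 -1.0e+00] [-0.29 -0.01 -0.84] [ 0.021 -0.036  0.046] 0.017121308975382738
lat 0.4605 s -0.1405 tip-in 17.6 mm | F lat -0.28 s 0.03 z -0.84
```

Call:
step_arm:
  targets: [0, -0.0005, 0, 0, 0, -0.001, 0, 0, 0, -0.0015, 0, 0, 0, -0.002, 0, 0, 0, -0.0025, 0, 0, 0, -0.003, 0, 0]

```text
t: 10.77
tool_pos: [0.4745, -0.0762, 0.0407]
tool_rot: [-3.134, -0.204, 0.003]
contact_force: [-0.0, 0.8, -1.1]
opening: 0.0169
```

Call:
step_arm:
  targets: [0, -0.0005, 0, 0, 0, -0.001, 0, 0, 0, -0.0015, 0, 0, 0, -0.002, 0, 0, 0, -0.0025, 0, 0, 0, -0.003, 0, 0]

```text
t: 11.27
tool_pos: [0.4741, -0.0732, 0.0407]
tool_rot: [-3.134, -0.204, 0.003]
contact_force: [-0.7, -0.7, -0.9]
opening: 0.0173
```

Call:
step_arm:
  targets: [0, -0.001, 0, 0, 0, -0.002, 0, 0, 0, -0.003, 0, 0, 0, -0.004, 0, 0, 0, -0.005, 0, 0]

```text
t: 11.68
tool_pos: [0.4732, -0.0685, 0.0404]
tool_rot: [3.135, 0.205, -0.003]
contact_force: [1.2, -3.0, -5.3]
opening: 0.0168
```

```bash
python3 st.py
```

```text
11.6833 [ 0.4732 -0.0685  0.0404] yaw 7.47 [-2.2e-03 -2.0e-04 -1.0e+00] [ 1.2  -3.03 -5.27] [-0.797 -0.14   0.004] 0.016801818375192807
lat 0.4602 s -0.1297 tip-in 28.4 mm | F lat 0.79 s -3.16 z -5.27
```

Call:
step_arm:
  targets: [0, -0.0005, 0, 0, 0, -0.001, 0, 0, 0, -0.001, 0, 0]

```text
t: 11.93
tool_pos: [0.4729, -0.0675, 0.0401]
tool_rot: [3.135, 0.205, -0.004]
contact_force: [1.0, -3.1, -4.8]
opening: 0.0171
```

Call:
step_arm:
  targets: [0, -0.0005, 0, 0, 0, -0.001, 0, 0, 0, -0.001, 0, 0]

```text
t: 12.18
tool_pos: [0.4726, -0.0666, 0.0399]
tool_rot: [3.134, 0.205, -0.005]
contact_force: [0.6, -2.4, -5.4]
opening: 0.0167
```

```bash
python3 st.py
```

```text
12.1833 [ 0.4726 -0.0666  0.0399] yaw 7.49 [-2.9e-03 -8.0e-04 -1.0e+00] [ 0.62 -2.38 -5.4 ] [-0.803 -0.111 -0.001] 0.01665089668471333
lat 0.4598 s -0.1277 tip-in 30.4 mm | F lat 0.30 s -2.44 z -5.40
```

Slot b gives a steady 2.5–3 N drag with a downward push of about 4.4 N, and the blade keeps moving. That is the sprung shoe and not a hard stop, so I'll push it home slowly.

Call:
step_arm:
  targets: [0, -0.001, 0, 0, 0, -0.002, 0, 0, 0, -0.003, 0, 0, 0, -0.004, 0, 0, 0, -0.005, 0, 0, 0, -0.006, 0, 0]

```text
t: 12.68
tool_pos: [0.4718, -0.0607, 0.0399]
tool_rot: [3.134, 0.205, -0.005]
contact_force: [0.4, -5.6, -6.3]
opening: 0.0168
```

Call:
step_arm:
  targets: [0, -0.001, 0, 0, 0, -0.002, 0, 0, 0, -0.003, 0, 0, 0, -0.004, 0, 0, 0, -0.005, 0, 0]

```text
t: 13.1
tool_pos: [0.471, -0.0555, 0.0398]
tool_rot: [3.134, 0.205, -0.005]
contact_force: [-0.2, -2.6, -6.1]
opening: 0.0175
```

```bash
python3 st.py
```

```text
13.1 [ 0.471  -0.0555  0.0398] yaw 7.5 [-3.2e-03 -8.0e-04 -1.0e+00] [-0.22 -2.63 -6.07] [-0.866 -0.091  0.003] 0.017471807616638302
lat 0.4597 s -0.1164 tip-in 41.7 mm | F lat -0.56 s -2.58 z -6.07
```

Call:
step_arm:
  targets: [0, -0.0005, 0, 0, 0, -0.001, 0, 0, 0, -0.0015, 0, 0, 0, -0.002, 0, 0]

```text
t: 13.43
tool_pos: [0.4707, -0.0534, 0.0398]
tool_rot: [3.134, 0.205, -0.005]
contact_force: [0.3, -2.3, -6.3]
opening: 0.017
```

Call:
step_arm:
  targets: [0, -0.0005, 0, 0, 0, -0.001, 0, 0]

```text
t: 13.6
tool_pos: [0.4705, -0.0524, 0.0398]
tool_rot: [3.134, 0.205, -0.005]
contact_force: [-0.1, -3.5, -5.9]
opening: 0.017
```

Call:
step_arm:
  targets: [0, -0.0005, 0, 0, 0, -0.001, 0, 0]

```text
t: 13.77
tool_pos: [0.4703, -0.0513, 0.0398]
tool_rot: [3.134, 0.205, -0.005]
contact_force: [0.4, -3.3, -5.6]
opening: 0.0173
```

```bash
python3 st.py
```

```text
13.7667 [ 0.4703 -0.0513  0.0398] yaw 7.49 [-3.5e-03 -6.0e-04 -1.0e+00] [ 0.36 -3.3  -5.62] [-0.899 -0.128 -0.007] 0.01729362272036376
lat 0.4596 s -0.1122 tip-in 45.9 mm | F lat -0.07 s -3.32 z -5.62
```

Call:
step_arm:
  targets: [0, -0.0005, 0, 0, 0, -0.0008, 0, 0]

```text
t: 13.93
tool_pos: [0.4702, -0.0504, 0.0397]
tool_rot: [3.135, 0.205, -0.005]
contact_force: [0.3, -3.3, -6.5]
opening: 0.0171
```

Call:
step_arm:
  targets: [0, -0.0005, 0, 0, 0, -0.0008, 0, 0]

```text
t: 14.1
tool_pos: [0.4701, -0.0496, 0.0398]
tool_rot: [3.135, 0.205, -0.005]
contact_force: [0.7, -3.8, -4.7]
opening: 0.0172
```

```bash
python3 st.py
```

```text
14.1 [ 0.4701 -0.0496  0.0398] yaw 7.49 [-3.5e-03 -6.0e-04 -1.0e+00] [ 0.71 -3.8  -4.74] [-0.825 -0.081 -0.015] 0.01717275120979803
lat 0.4596 s -0.1105 tip-in 47.6 mm | F lat 0.21 s -3.86 z -4.74
```

Call:
step_arm:
  targets: [0, -0.0005, 0, 0, 0, -0.0008, 0, 0]

```text
t: 14.27
tool_pos: [0.47, -0.0487, 0.0397]
tool_rot: [3.135, 0.205, -0.006]
contact_force: [0.2, -2.9, -5.0]
opening: 0.0172
```

Call:
step_arm:
  targets: [0, -0.0005, 0, 0, 0, -0.0008, 0, 0]

```text
t: 14.43
tool_pos: [0.4699, -0.0479, 0.0397]
tool_rot: [3.135, 0.205, -0.006]
contact_force: [0.8, -3.7, -6.0]
opening: 0.0172
```

```bash
python3 st.py
```

```text
14.4333 [ 0.4699 -0.0479  0.0397] yaw 7.49 [-3.6e-03 -5.0e-04 -1.0e+00] [ 0.8  -3.69 -6.02] [-0.829 -0.104  0.045] 0.01718340570745665
lat 0.4596 s -0.1088 tip-in 49.3 mm | F lat 0.31 s -3.77 z -6.02
```

Call:
step_arm:
  targets: [0, -0.0004, 0, 0, 0, -0.0007, 0, 0]

```text
t: 14.6
tool_pos: [0.4698, -0.0474, 0.0398]
tool_rot: [3.134, 0.206, -0.005]
contact_force: [1.1, -4.1, -4.7]
opening: 0.0171
```

Call:
step_arm:
  targets: [0, -0.0004, 0, 0, 0, -0.0007, 0, 0]

```text
t: 14.77
tool_pos: [0.4699, -0.0474, 0.0399]
tool_rot: [3.132, 0.206, -0.005]
contact_force: [-0.3, -7.3, -6.5]
opening: 0.0174
```

```bash
python3 st.py
python3 - <<'E'
from h import *
p=imaging.get_image("top"); cv2.imwrite("pics/t10.png",cv2.resize(p["color"][220:280,255:320,::-1],None,fx=9,fy=9,interpolation=cv2.INTER_CUBIC))
q=imaging.get_image("side"); cv2.imwrite("pics/s10.png",cv2.resize(q["color"][190:250,200:290,::-1],None,fx=8,fy=8,interpolation=cv2.INTER_CUBIC))
E
```

```text
14.7667 [ 0.4699 -0.0474  0.0399] yaw 7.53 [-0.0031 -0.0031 -1.    ] [-0.35 -7.34 -6.48] [-1.388 -0.107  0.018] 0.017352294449064616
lat 0.4596 s -0.1083 tip-in 49.8 mm | F lat -1.30 s -7.23 z -6.48
```

View pics/t10.png

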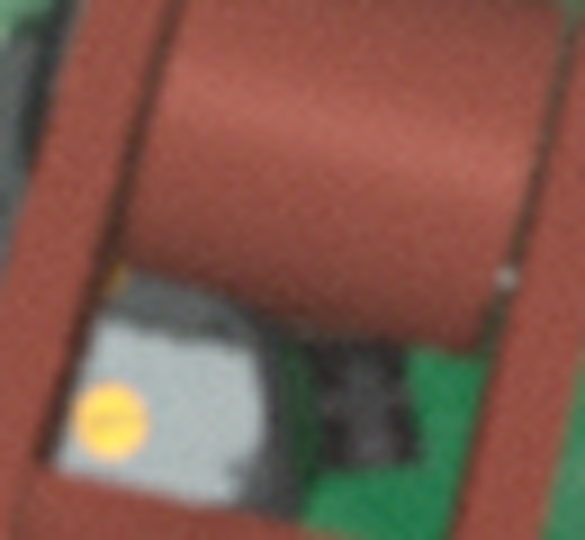

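View pics/s10.png

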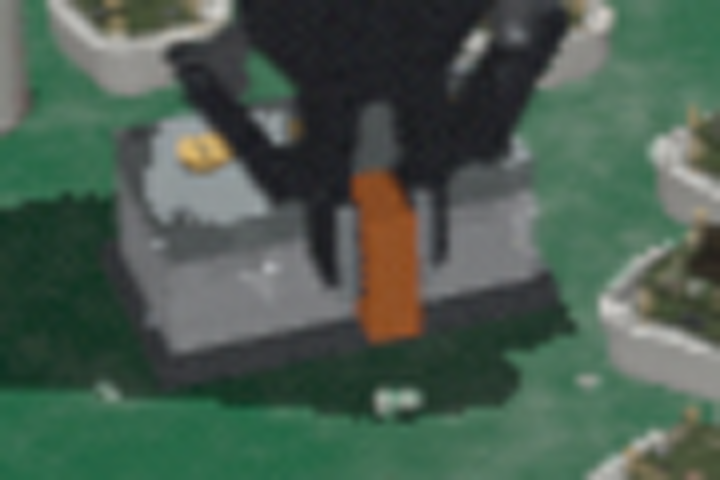

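Call:
step_arm:
  targets: [0, -0.0004, 0, 0, 0, -0.0004, 0, 0]

```text
t: 15.03
tool_pos: [0.4699, -0.0475, 0.0399]
tool_rot: [3.131, 0.206, -0.005]
contact_force: [0.7, -5.5, -5.5]
opening: 0.017
```

```bash
python3 st.py
```

```text
15.0333 [ 0.4699 -0.0475  0.0399] yaw 7.53 [-0.0029 -0.004  -1.    ] [ 0.72 -5.52 -5.54] [-1.099 -0.103  0.01 ] 0.016983692641287247
lat 0.4597 s -0.1084 tip-in 49.7 mm | F lat -0.01 s -5.57 z -5.54
```

Call:
step_arm:
  targets: [0, 0, 0.0004, 0, 0, 0, 0.0006, 0]

```text
t: 15.2
tool_pos: [0.4699, -0.0475, 0.0397]
tool_rot: [3.131, 0.206, -0.005]
contact_force: [-1.7, -3.9, -2.1]
opening: 0.0169
```

```bash
python3 st.py
```

```text
15.2 [ 0.4699 -0.0475  0.0397] yaw 7.53 [-0.0032 -0.0039 -1.    ] [-1.66 -3.92 -2.06] [-0.692  0.205  0.122] 0.016907569774620552
lat 0.4597 s -0.1085 tip-in 49.6 mm | F lat -2.16 s -3.67 z -2.06
```

Load is now on the slot floor, so I'll release.

Call:
step_arm:
  targets: [0, 0, 0, 0, 0, 0, 0, 0, 0, 0, 0, 0, 0, 0, 0, 0, 0, 0, 0, 0, 0, 0, 0, 0]
  grip: 0.05
  force: 20

```text
t: 15.7
tool_pos: [0.4701, -0.0474, 0.0399]
tool_rot: [3.131, 0.206, -0.005]
contact_force: [1.0, 0.0, 0.6]
opening: 0.0499
```

```bash
python3 st.py
python3 - <<'E'
from h import *
q=imaging.get_image("side"); cv2.imwrite("pics/s11.png",cv2.resize(q["color"][190:250,200:290,::-1],None,fx=8,fy=8,interpolation=cv2.INTER_CUBIC))
E
```

```text
15.7 [ 0.4701 -0.0474  0.0399] yaw 7.53 [-0.0029 -0.0036 -1.    ] [0.96 0.03 0.58] [0.036 0.014 0.013] 0.049922600435523816
lat 0.4599 s -0.1083 tip-in 49.8 mm | F lat 0.96 s -0.09 z 0.58
```

View pics/s11.png

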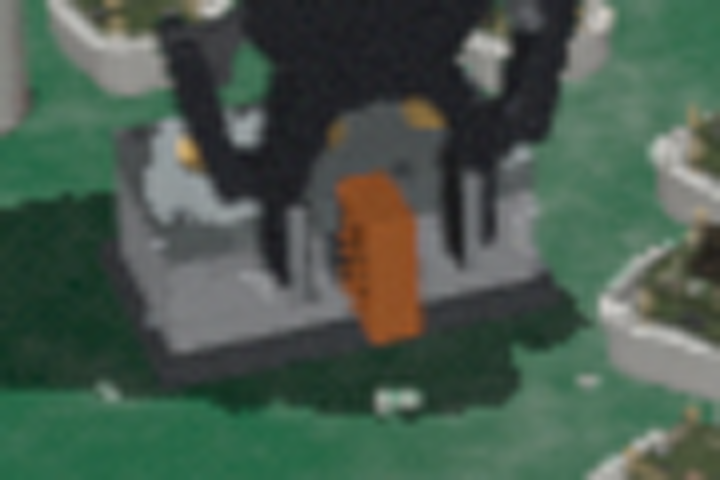

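The gauge stays level in the slot with the fingers clear of it. Retreating straight up.

Call:
step_arm:
  targets: [0, 0, -0.008, 0, 0, 0, -0.02, 0, 0, 0, -0.04, 0, 0, 0, -0.07, 0, 0, 0, -0.1, 0, 0, 0.03, -0.13, 0, 0, 0.06, -0.15, 0, 0, 0.1, -0.16, 0, 0, 0.14, -0.16, 0, 0, 0.17, -0.16, 0, 0, 0.17, -0.16, 0, 0, 0.17, -0.16, 0]

```text
t: 16.75
tool_pos: [0.4929, -0.2168, 0.2017]
tool_rot: [3.131, 0.202, -0.003]
contact_force: [0.7, 0.9, 0.3]
opening: 0.0501
```

```bash
python3 st.py
python3 - <<'E'
from h import *
p=imaging.get_image("top"); cv2.imwrite("pics/t12.png",cv2.resize(p["color"][200:320,230:430,::-1],None,fx=4,fy=4,interpolation=cv2.INTER_CUBIC))
q=imaging.get_image("side"); cv2.imwrite("pics/s12.png",cv2.resize(q["color"][170:340,180:320,::-1],None,fx=3.5,fy=3.5,interpolation=cv2.INTER_CUBIC))
c=p["color"].astype(int)
vv,uu=np.mgrid[235:270,265:315]; vv=vv.ravel();uu=uu.ravel();col=c[vv,uu]
og=(col[:,0]-col[:,2]>90)&(col[:,0]>130)&(col[:,1]<.65*col[:,0])
X=np.array([at_h(p,(u,v),.074)[:2] for u,v in zip(uu[og],vv[og])]); print(len(X))
if len(X): print(X.mean(0),X.mean(0)@np.array([-.1305,.9914]),X.mean(0)@np.array([.9914,.1305]),cv2.minAreaRect((X*1000).astype(np.float32)))
for k in ("plate","bottle","cap"): print(k,[(x["uv"],np.round(at_depth(p,x["uv"],dep(p,x["uv"])),3)) for x in imaging.mark_of(k,p)[:1]])
E
```

```text
16.75 [ 0.4929 -0.2168  0.2017] yaw 7.38 [-0.0019 -0.004  -1.    ] [0.75 0.89 0.34] [ 0.024  0.003 -0.015] 0.05011704955970412
lat 0.4604 s -0.2793 tip-in -121.2 mm | F lat 0.86 s 0.78 z 0.34
65
[ 0.46991535 -0.04932733] -0.11022706375753416 0.45943686085945074 ((469.87921142578125, -49.47236633300781), (20.283977508544922, 36.60701370239258), 8.349596977233887)
plate []
bottle [([210.2, 298.3], array([0.347, 0.144, 0.076]))]
cap []
```

View pics/t12.png

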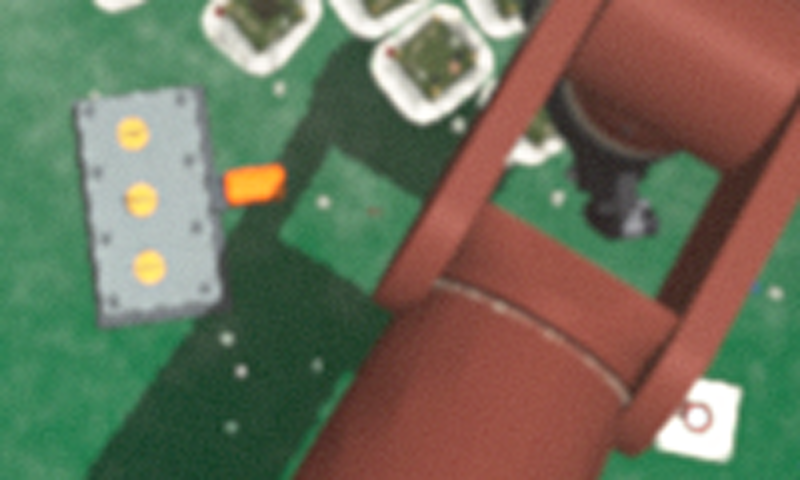

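View pics/s12.png

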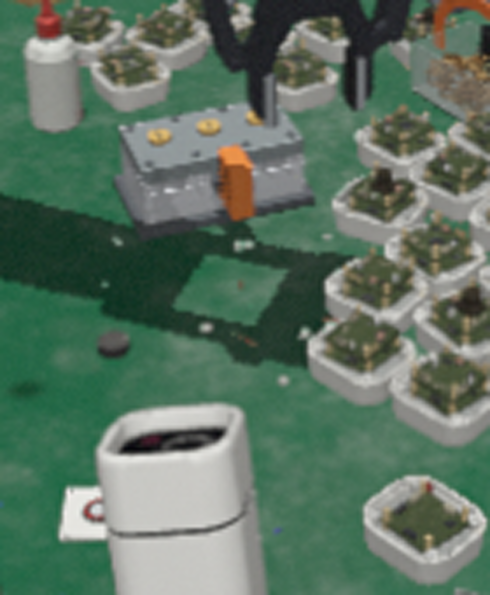

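The gauge sits in slot b. The grip centre measures s = -110.2 mm, which puts the collar front at -81.2 mm against the face at -81.1 mm. The plate, bottle and cap look where they were. Handing in.

```bash
python3 -c "
from station import ticket; print(ticket.finish_job())"
```

```text
the job is handed in; nothing more can be done
None
```

The orange gauge is in slot b, the middle slot of the large block, pushed home to its collar and released. The job was handed in at about 17 s of the 61 s allowed.

- **Choice of slot:** I only tried slot b. The blade met no hard stop at 16 mm. It then picked up a steady drag of about 2.5–4 N (one reading of 5.6 N) with a downward spring load of about 4–5 N. That fits only the correctly set gap, so I did not try slots a and c.
- **When the drag started:** by my measure it came at about 24–28 mm in, within the stated 15–30 mm.
- **Fully home:** the advance stopped with the push at about 7 N, and one more gentle nudge gave no movement. From the top camera, the collar front is about 0.1 mm from the block face, with about 2 mm camera uncertainty.
- **After release:** the gauge sat level and straight in the slot, and the arm was clear of everything.
- **Bystanders:** in the final pictures the plate, bottle and cap look unmoved. The detection network found only the bottle that time, within about 4 mm of its first reading, so the plate and cap were checked by eye.

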